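# Clamp the notched bench pin in the bench clamp

### The job

Set up the bench pin for sawing: lay the V-notched piece of wood (not the plain blank) flat along the bed of the bench clamp, its square tail up against the low stop ledge under the raised jaw and its notch pointing outward beyond the end of the bed, straight and centred on the bed. Slide the clamp's free jaw down the bar against the wood until its arm tilts and binds on the bar, then screw the wing handle tight, clockwise seen from above by a good half turn or more, and let go. Leave everything else on the bench where it is.

Things in the scene. Friction and masses are not known exactly. Their poses are not given: they have to be found in the camera images.
- clamp: grey bench clamp bolted down. Origin on the bench under the screw axis; x runs out along the bed, z up. Bed (in mm) 50 wide, x -180 to +70, top at z 40. Low ledge 10 mm high across the bed, its face at x -28. Upright steel bar 12 x 28 mm at x -155, to z 270. On it slides the free jaw: sleeve (x -175 to -135, 45 wide, 64 tall) and level arm 20 wide, 28 tall reaching to x +16 over the bed
- pin: the bench pin: wooden board 160 x 50 x 22 mm, about 150 g, with a V notch 28 mm wide and 34 mm deep in one end (the nose, at its +x). Origin at the centre of its underside. Well clamped, it lies along clamp x with its origin at clamp x 52 to 54 mm, y 0, z 40 mm, so that its nose overhangs the bed by 64 mm
- pin_tail (a point): middle of the lower edge of the pin's square tail end (pin x -80)
- pin_nose (a point): middle of the pin's notched end, at underside level (pin x +80)
- spindle: steel screw spindle through the end of the jaw's arm. Origin at the centre of the underside of its round pad (34 mm across), which presses on the wood; its z is along the screw, up. The wing handle sits on its top
- jaw_push (a point): point on top of the jaw's arm, 65 mm out from the bar's centre, 90 mm from the screw: push straight down here, with shut fingers, to slide the jaw. It slides with about 3 N; once the pad meets the wood it takes about 10 N and sinks about 5 mm more while the arm tilts nose-up, then jams solid: stop at 15 to 20 N. It stays jammed when let go
- handle_grip (a point): centre of the wooden wing handle on top of the screw: 52 mm long along its x, 14 mm thick along its y, 36 mm high; 108 mm above the pad's underside, on the screw axis. Below the wing 12 mm are free but for the 24 mm hub; then comes the arm's boss, 32 mm across
- jaw (a joint): height of the sliding jaw, m: the pad's underside stands this far above the bed's top when the screw is backed right off and the arm is level. 0 to 0.115; stays where it is left by friction. Starts between 0.052 and 0.100
- rock (a joint): tilt of the jaw's arm, rad: 0 level (hanging free), about 0.06 when the nose is pushed up and the sleeve binds on the bar
- handle (a joint): turn of the wing handle, rad, 0 (backed off) to 10.5; grows clockwise seen from above and lowers the pad 1.27 mm per rad; friction 0.12 N m. Starts at 0 to 1.2. Once the jaw is bound each further rad adds about 9 N on the wood. Tight is 28 N or more: 3.2 rad past binding does it, more is fine
- blank: bystander: plain wooden blank, a decoy: same wood and size as the bench pin (160 x 50 x 22 mm) but a plain rectangle without a notch; origin at the centre of its underside
- stake: bystander: polished steel stake standing upright, 38 mm across, 72 mm tall; origin at the centre of its foot
- hammer: bystander: hammer lying flat, 250 mm long, along its own x (handle to -x)
- block: bystander: flat square steel block, 65 x 65 x 20 mm; origin under its centre
- mug: bystander: red mug, 74 mm across, 85 mm tall; origin under its centre, handle at its +y
- driver: bystander: screwdriver lying flat, 190 mm long, along its own x
- dome: bystander: brass doming block, 55 mm cube; origin under its centre
- jar: bystander: glass jar with black lid, 56 mm across, 70 mm tall; origin under its centre
Mind the look-alikes: they are no part of the job. What is shaped like the pin but pink is not meant.

How it is judged:
By the outcome, as a careful person would: the job done as asked, in the order asked, and still so for the second after the job is handed in, with the robot touching nothing.
It also fails if it takes over 72 s, if anything falls off the work surface, if the arm or the gripper's body presses on something with over 40 N, if the wrist force passes 120 N, or if a joint passes its speed limit or range.

### The arm

A 6-joint arm with a two-finger parallel gripper is mounted at the origin on the work surface. World frame = base frame: x ahead of the robot, y to its left, z up, the work surface at z = 0. Lengths are in m, angles in rad, forces in N, time in s.
With the tool pointing down it reaches from about 0.425 to 1.125 m from the base axis. Payload 14.9 kg.
Tool frame: the origin (TCP) lies on the centre line of the jaws, within the pads' length; the fingertips stand 11 mm ahead of it and the grasp point (between the pads) lies 8 mm behind it; z points along the fingers, y is the line along which they close (so a half turn about z gives the same grasp; the last joint's range is limited). The gripper opens to 91 mm and grips with 3 to 60 N. Pads are 32 mm wide; open, the fingers measure 118 mm over their backs; the gripper's body (76 mm by 178 mm) begins 60 mm behind the grasp point.
Start: joints at [-1.19, 0.379, 1.734, -0, 1.028, -0.033], TCP at [0.281, -0.641, 0.225] pointing down, gripper open.
Joint ranges: [-2.77, 2.77], [-0.74, 2.19], [0, 2.66], [-1.06, 4.2], [0.31, 2.87], [-3.08, 3.08]. Speed limits (rad/s): [1.89, 1.89, 2.39, 3.14, 3.14, 3.14].

### API

Orientations are given as a rotation vector (axis times angle).
In Python, from plant import r, imaging gives the robot as it stands. The module is installed in compiled form; this text tells all that it offers.
- The arm moves only by the tool servo_tool, never from a script. Its argument "deltas" is a list of rows, each a list of 2 entries, a list of its own where there are three numbers: the shift along the tool's x, y, z in m, then the turn about the tool's z in rad. In form: [[[dx, dy, dz], roll], ...]. A call has exactly 5 rows; each row is the pose to reach, as a shift and turn from the pose commanded when the call began, along the tool's axes at that moment; what a row does not reach only later rows make up. A row lasts 1/8 s, in which the tool goes at most 62.5 mm and 10.7 degrees, less where a joint would pass 70% of its speed; a pose out of reach is approached as far as the arm can. A call with a gripper value outside its range is refused whole. "grip" is the finger opening in m, from 0 to 0.0912, set as the call begins (left out, the last holds). The fingers move at their own pace and stop on an object; "grip_force" is the grip in N (left out, the last holds). Time passes only in rows, so rows that repeat a pose let the fingers close, or fill a call up. It gives the time, the measured TCP pose, the force, the opening and the grip force at its end, in the units of the state.
- r.state(): the state, without advancing time (a new reading comes with each control period).
- imaging.get_image(name): name is "scene" or "top" or "wrist"; returns the picture (384x512x3 uint8, red, green, blue); there is no depth.
- imaging.get_calibration(name): a dict with "fx", "fy", "cx", "cy" (pixels), "k1" (the pictures are not rectified: a ray, as slopes to the right and down, at radius r is drawn at 1 + k1 r^2 times it, then the intrinsics apply), "extrinsics" (4x4, takes a point from world to camera coordinates); the wrist camera has in their place "T_tool_cam" (4x4, takes a point from camera to tool coordinates, whose origin is the TCP and whose axes are the flange's). Camera axes: x right, y down, z forward; pixel columns grow to the right and rows downward; lengths in m; the calibration is good to about 2 mm. A picture is of the moment at which its call begins: read the wrist's pose just before it. get_calibration takes no time and is no camera call.
- r.job_done(): hands the job in; it is judged then, once.
Trained networks look in the newest picture that a camera, given by its name, has taken for a name from the list of things; names that differ only in an ending like _2 or _b are one class to them, and where a whole thing is asked for, a point or a joint stands for the part that bears it (a point fixed in the world has none). Each returns a list of dicts, best first, with "p" (0 to 1); they miss things now and then, are a little off and sometimes report something else, mostly with a low value. They report only what shows in the picture. A call takes as long as a camera call. They do not tell look-alikes from the thing itself.
- imaging.outline_of(camera, target): "mask" (384x512 bool, what is visible of it) and "extent" ([left, top, right, bottom] in pixels, round what is visible of it).
- imaging.spot_point(camera, target): "xy" ([column, row] in pixels: a listed point, or the origin of a listed thing).
The state is a dict: "clock": time; "qpos": joint angles; "qvel": joint speeds; "effort": joint torques, N m; "position": TCP position; "orientation": TCP orientation; "ft_force": force on the tool from outside, world axes, zero at the start; "moment": the same for the moment, N m; "opening": opening from 0.0 (shut) to 1.0 (fully open); "grasp_force": force on a finger pad.
Only numpy, scipy, OpenCV 4.12 (cv2) and the standard library are available. Lean on these libraries where they do the work, as an engineer would, in place of code of your own. Each camera call takes 0.05 s, during which the arm holds its last target. There are 200 camera calls.

## Working session

There is one attempt and no reset: what is moved stays moved. The work goes in short steps, Python scripts to look and compute and a tool call to move; the robot and the scene stay as the last step left them, time stands still between calls to the robot, and variables do not carry over. Pictures are saved under pics/ and viewed, at most 10 in all, crops included, and the job is handed in when it is done.

Besides the shell and the picture viewer there is one more tool, called after "Call:" by a JSON object that holds its "fn" and its "kwargs", one argument or row to a line. servo_tool: Moves the arm, as the interface text tells. Its arguments: {"type":"object","properties":{"deltas":{"type":"array","items":{"type":"array"}},"grip":{"type":"number"},"grip_force":{"type":"number"}},"required":["deltas"]}

```bash
mkdir -p pics; cat > h.py <<'E'
import numpy as np, cv2
from plant import r, imaging
from scipy.spatial.transform import Rotation as R
def ext(cam,st=None):
    c=imaging.get_calibration(cam)
    if cam=='wrist':
        st=st or r.state(); T=np.eye(4); T[:3,:3]=R.from_rotvec(st['orientation']).as_matrix(); T[:3,3]=st['position']
        return c,np.linalg.inv(T@c['T_tool_cam'])
    return c,np.array(c['extrinsics'])
def ray(cam,uv,st=None):
    c,E=ext(cam,st); d=np.array([(uv[0]-c['cx'])/c['fx'],(uv[1]-c['cy'])/c['fy']]); s=d.copy()
    for _ in range(20): s=d/(1+c['k1']*(s@s))
    Rm=E[:3,:3]; return -Rm.T@E[:3,3], Rm.T@np.array([*s,1])
def at_z(cam,uv,z,st=None):
    o,d=ray(cam,uv,st); return o+d*(z-o[2])/d[2]
def proj(cam,P,st=None):
    c,E=ext(cam,st); p=E[:3,:3]@np.array(P)+E[:3,3]; s=p[:2]/p[2]; s=s*(1+c['k1']*(s@s)); return np.array([c['fx']*s[0]+c['cx'],c['fy']*s[1]+c['cy']])
def tri(a,b):
    (o1,d1),(o2,d2)=a,b; A=np.stack([d1,-d2],1); t=np.linalg.lstsq(A,o2-o1,rcond=None)[0]
    p,q=o1+d1*t[0],o2+d2*t[1]; return (p+q)/2,np.linalg.norm(p-q)
def save(cam,n):
    im=imaging.get_image(cam); cv2.imwrite(f'pics/{n}.png',im[:,:,::-1]); return im
E
python3 - <<'E'
from h import *
np.set_printoptions(precision=3,suppress=True)
a=save('scene','a');b=save('top','b')
cv2.imwrite('pics/ab.png',cv2.resize(np.hstack([a,b])[:,:,::-1],(800,300)))
print(r.state())
for t in ['clamp','pin','pin_tail','pin_nose','spindle','jaw_push','handle_grip','blank']:
    for c in ['scene','top']:
        print(t,c,[(round(x['p'],2),np.round(x['xy'],1)) for x in imaging.spot_point(c,t)[:3]])
E
```

```text
{'clock': 0.1, 'qpos': array([-1.19 ,  0.379,  1.735,  0.   ,  1.029, -0.033]), 'qvel': array([-0.   , -0.001, -0.001,  0.001,  0.   ,  0.001]), 'effort': array([ -0.001, -76.505, -43.529,   0.065,   0.04 ,  -0.   ]), 'position': array([ 0.281, -0.641,  0.224]), 'orientation': array([-3.074, -0.645,  0.   ]), 'ft_force': array([ 0.671, -0.686, -0.252]), 'moment': array([ 0.015,  0.044, -0.031]), 'grasp_force': 0.0, 'opening': 1.0004347103165687}
clamp scene [(0.93, array([234.7, 234.3])), (0.7, array([151.3, 286.8]))]
clamp top [(0.6, array([304. , 189.7]))]
pin scene [(0.91, array([252.1, 151.8])), (0.82, array([341.6, 183.2])), (0.53, array([286.1, 140.4]))]
pin top [(0.98, array([171.1, 280.1])), (0.7, array([107.2, 259.1])), (0.66, array([155.7, 156.7]))]
pin_tail scene [(0.69, array([357.1, 192.6])), (0.66, array([267.9, 150.2]))]
pin_tail top [(0.75, array([ 93.6, 290.8])), (0.65, array([157.5, 131.1]))]
pin_nose scene [(0.8, array([298.3, 145.9])), (0.79, array([320.7, 176. ])), (0.54, array([237.8, 160.1]))]
pin_nose top [(0.94, array([154.7, 181.7])), (0.88, array([114.7, 241.3])), (0.77, array([193.4, 288.5]))]
spindle scene [(0.64, array([235.4, 206.4]))]
spindle top [(0.73, array([301.4, 179.2]))]
jaw_push scene [(0.64, array([213.6, 202. ]))]
jaw_push top [(0.77, array([335.2, 168.8]))]
handle_grip scene [(0.68, array([233.4, 174.6])), (0.38, array([355.9, 194.2]))]
handle_grip top [(0.53, array([305.9, 175.7])), (0.42, array([203.9, 120.1]))]
blank scene [(0.6, array([276.5, 189.9]))]
blank top [(0.9, array([206.7, 207.2]))]
```

View pics/a.png

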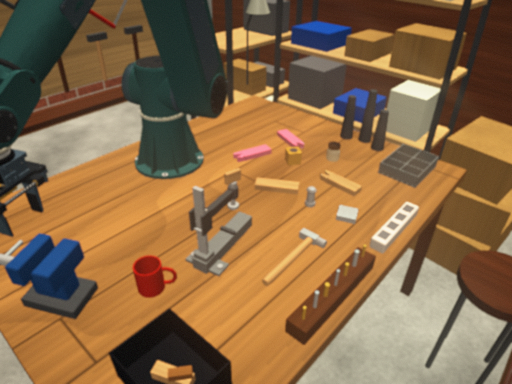

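View pics/b.png

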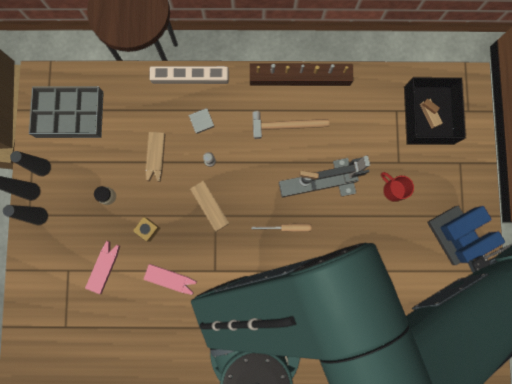

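The scene shows two pink look-alikes, the plain blank (top 209,205) and the wooden notched pin (top 155,156, notch at its lower end, 154,181). The clamp lies from its bed end (top 281,188) to the bar (362,163), with the wing handle at about (308,176).

```bash
python3 - <<'E'
from h import *
np.set_printoptions(precision=4,suppress=True)
for n,s,t in [('clamp',(234.7,234.3),(304,189.7)),('spindle',(235.4,206.4),(301.4,179.2)),('push',(213.6,202),(335.2,168.8)),('handle',(233.4,174.6),(305.9,175.7)),('pintail',(357.1,192.6),(157.5,131.1)),('pinnose',(320.7,176),(154.7,181.7)),('pin',(341.6,183.2),(155.7,156.7))]:
    print(n,tri(ray('scene',s),ray('top',t)), at_z('top',t,0))
m=imaging.outline_of('top','pin')
for x in m[:4]: print(x['p'],x['extent'],cv2.minAreaRect(np.argwhere(x['mask'])[:,::-1].astype(np.float32)))
for c in ['top','scene']:
  m=imaging.outline_of(c,'clamp')
  for x in m[:2]: print(c,x['p'],x['extent'],cv2.minAreaRect(np.argwhere(x['mask'])[:,::-1].astype(np.float32)))
  im=cv2.imread('pics/'+('b' if c=='top' else 'a')+'.png')
  cv2.imwrite(f'pics/c_{c}.png',cv2.resize(im[130:225,250:400] if c=='top' else im[150:290,170:280],None,fx=5,fy=5,interpolation=cv2.INTER_CUBIC))
c=imaging.get_calibration('wrist'); print(c)
print(-np.array(imaging.get_calibration('top')['extrinsics'])[:3,:3].T@np.array(imaging.get_calibration('top')['extrinsics'])[:3,3])
E
```

```text
clamp (array([ 0.515 , -0.1519,  0.0031]), np.float64(0.01986471978665862)) [ 0.5085 -0.1594  0.    ]
spindle (array([ 0.5246, -0.1402,  0.1128]), np.float64(0.002039950713988884)) [ 0.5431 -0.1514  0.    ]
push (array([ 0.5405, -0.2333,  0.1878]), np.float64(0.010571652167955673)) [ 0.5777 -0.2628  0.    ]
handle (array([ 0.518 , -0.1405,  0.223 ]), np.float64(0.00021943401572281044)) [ 0.5547 -0.1663  0.    ]
pintail (array([0.6985, 0.3193, 0.0108]), np.float64(0.0058959962572968)) [0.7038 0.3233 0.    ]
pinnose (array([0.5321, 0.3253, 0.0071]), np.float64(0.0025750801185879107)) [0.5342 0.3276 0.    ]
pin (array([0.6188, 0.3273, 0.0105]), np.float64(0.008668525908260108)) [0.6173 0.3267 0.    ]
0.96 [149.1, 131.3, 167.4, 179.0] ((155.04690551757812, 156.6637420654297), (16.70662498474121, 49.64140319824219), 4.5739216804504395)
0.85 [145.2, 264.7, 198.5, 297.2] ((169.6999969482422, 279.9000244140625), (51.2288932800293, 17.70875358581543), 18.434947967529297)
0.81 [89.3, 240.6, 119.3, 294.3] ((103.0051498413086, 267.1134033203125), (16.753211975097656, 49.95503234863281), 23.96249008178711)
0.67 [297.3, 168.7, 318.7, 184.1] ((308.5, 178.0), (14.0, 17.0), 90.0)
top 0.8 [279.4, 156.5, 369.1, 197.8] ((324.90386962890625, 180.51922607421875), (36.2814826965332, 91.39012145996094), 78.69007110595703)
top 0.68 [187.5, 180.3, 226.7, 228.0] ((209.86764526367188, 205.7794189453125), (50.935081481933594, 17.492855072021484), 59.036251068115234)
scene 0.57 [186.9, 168.8, 252.5, 277.4] ((220.1172637939453, 221.90151977539062), (61.72359848022461, 106.5111083984375), 4.969740867614746)
{'fx': 272.9732518291702, 'fy': 272.9732518291702, 'cx': 256.79253473330414, 'cy': 192.4142173346299, 'k1': -0.0669230593171385, 'T_tool_cam': array([[-0.    , -0.9573, -0.2891,  0.0814],
       [ 1.    , -0.0004,  0.0012,  0.0006],
       [-0.0012, -0.2891,  0.9573, -0.1607],
       [ 0.    ,  0.    ,  0.    ,  1.    ]])}
[0.3014 0.0109 1.5366]
```

View pics/c_top.png

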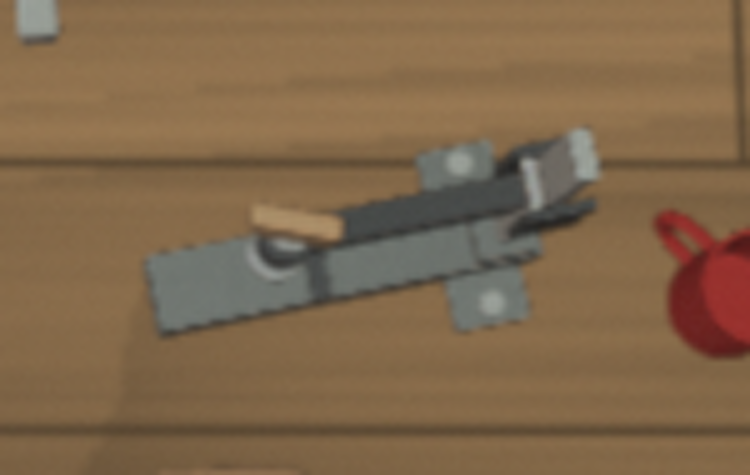

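```bash
python3 - <<'E'
from h import *
np.set_printoptions(precision=4,suppress=True)
f=lambda x,y:(250+x/5-.4,130+y/5-.4)
A=at_z('top',f(146,256),.04);B=at_z('top',f(162,333),.04);C=at_z('top',f(540,258),.04)
print(A,B,C,np.linalg.norm(A-B),np.degrees(np.arctan2(*(B-C)[1::-1])))
h=np.arctan2(*(B-C)[1::-1]);d=np.array([np.cos(h),np.sin(h)]);O=(A+B)[:2]/2-.07*d;print('origin',O,'bolt',at_z('top',f(458,163),0),at_z('top',f(492,303),0))
# pin rect: axis in world
for ang,c in [(4.57,(155,156.7))]:
    a=np.radians(ang); v=25*np.array([-np.sin(a),np.cos(a)])
    print(at_z('top',np.array(c)+v,.022),at_z('top',np.array(c)-v,.022),at_z('top',c,.022))
s=r.state();print(R.from_rotvec(s['orientation']).as_matrix())
E
```

```text
[ 0.5315 -0.0752  0.04  ] [ 0.4822 -0.085   0.04  ] [ 0.5306 -0.3262  0.04  ] 0.050270912262134884 101.33831960303658
origin [ 0.5206 -0.1487] bolt [ 0.5998 -0.283   0.    ] [ 0.507 -0.303 -0.   ]
[0.5311 0.3285 0.022 ] [0.6957 0.3204 0.022 ] [0.6128 0.3245 0.022 ]
[[ 0.9156  0.4021  0.    ]
 [ 0.4021 -0.9156  0.    ]
 [ 0.     -0.     -1.    ]]
```

Call:
{"fn": "servo_tool", "kwargs": {
  "deltas": [
    [[0.043,-0.041,-0.03],-0.135],
    [[0.086,-0.083,-0.06],-0.27],
    [[0.129,-0.124,-0.09],-0.405],
    [[0.172,-0.165,-0.105],-0.54],
    [[0.215,-0.207,-0.105],-0.677]
  ]
}}

```text
clock: 1.68
position: [0.3927, -0.3716, 0.3312]
orientation: [2.68, 1.634, 0.001]
ft_force: [0.8, -0.7, 0.8]
opening: 0.994
grasp_force: 0.0
```

Call:
{"fn": "servo_tool", "kwargs": {
  "deltas": [
    [[0.061,-0.005,0],-0.135],
    [[0.122,-0.01,0],-0.27],
    [[0.182,-0.016,0],-0.405],
    [[0.243,-0.021,0],-0.54],
    [[0.304,-0.026,0],-0.677]
  ]
}}

```text
clock: 2.3
position: [0.5097, -0.0893, 0.3299]
orientation: [1.986, 2.433, 0.001]
ft_force: [1.0, -0.9, -0.2]
opening: 0.997
grasp_force: 0.0
```

Call:
{"fn": "servo_tool", "kwargs": {
  "deltas": [
    [[0,0,0],0],
    [[0,0,0],0],
    [[0,0,0],0],
    [[0,0,0],0],
    [[0,0,0],0]
  ]
}}

```text
clock: 2.92
position: [0.509, -0.0918, 0.3296]
orientation: [1.994, 2.428, 0.0]
ft_force: [0.1, 0.3, -0.0]
opening: 1.001
grasp_force: 0.0
```

```bash
python3 - <<'E'
from h import *
np.set_printoptions(precision=4,suppress=True)
s=r.state(); print(s['clock'],s['position'],s['orientation'])
np.save('s1.npy',s,allow_pickle=True)
im=save('wrist','w1'); cv2.imwrite('pics/w1b.png',cv2.resize(im[:,:,::-1],(800,600),interpolation=cv2.INTER_CUBIC))
for t in ['clamp','spindle','jaw_push','handle_grip']:
    print(t,[(round(x['p'],2),np.round(x['xy'],1)) for x in imaging.spot_point('wrist',t)[:3]])
E
```

```text
2.925 [ 0.509  -0.0918  0.3296] [1.9937 2.4278 0.    ]
clamp [(0.6, array([254.3, 187.9]))]
spindle [(0.75, array([256. , 209.1]))]
jaw_push []
handle_grip [(0.45, array([364.7, 191.5]))]
```

View pics/w1b.png

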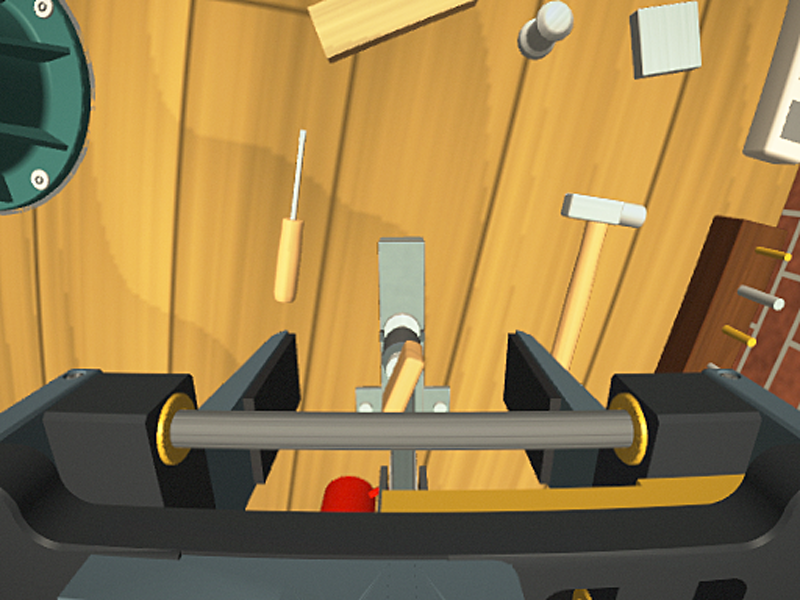

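The wrist view shows the bed end's edge from (378,240) to (425,240) at 800 px scale, running almost vertically. The pad is at (402,325) and the wing handle at about (404,375), turned about 20° off the bed.

```bash
python3 - <<'E'
from h import *
np.set_printoptions(precision=4,suppress=True)
s=np.load('s1.npy',allow_pickle=True).item()
im=cv2.imread('pics/w1.png').astype(float); sat=im.max(2)-im.min(2)
L=[];Rr=[]
for v in range(158,198,2):
    row=cv2.GaussianBlur(sat,(1,3),0)[v]
    # grey inside (~low sat)
    inside=255
    th=60
    def cross(rng):
        for a,b in zip(rng,rng[1:]):
            if row[b]>th: return a+(th-row[a])/(row[b]-row[a])*(b-a)
    l,rr=cross(list(range(inside,225,-1))),cross(list(range(inside,290)))
    L.append(at_z('wrist',(l,v),.04,s)[:2]);Rr.append(at_z('wrist',(rr,v),.04,s)[:2])
for P in (L,Rr):
    P=np.array(P); vx,vy,x,y=cv2.fitLine(P.astype(np.float32),cv2.DIST_HUBER,0,.01,.01).ravel(); print(np.degrees(np.arctan2(vy,vx)),x,y)
L,Rr=np.array(L),np.array(Rr); print('w',np.linalg.norm(L-Rr,axis=1)); M=(L+Rr)/2; print('mid',M[0],M[-1])
for u in (246,250,254,258,262,268):
    col=sat[:,u]
    print(u,[round(x) for x in col[148:162]])
E
```

```text
-78.09209 0.48976335 -0.1250402
-78.14277 0.53852224 -0.116791956
w [0.0494 0.0495 0.0494 0.0493 0.0494 0.0495 0.0496 0.0497 0.0494 0.0493
 0.0494 0.0495 0.0495 0.049  0.049  0.0492 0.0493 0.0495 0.0495 0.0495]
mid [ 0.5071 -0.0875] [ 0.5207 -0.1523]
246 [129, 134, 139, 111, 8, 17, 28, 20, 23, 19, 21, 23, 21, 20]
250 [132, 134, 143, 110, 9, 16, 27, 22, 24, 20, 21, 21, 20, 21]
254 [134, 135, 143, 111, 6, 16, 27, 21, 24, 22, 20, 20, 18, 20]
258 [134, 132, 144, 85, 8, 19, 25, 23, 22, 22, 19, 18, 20, 18]
262 [145, 144, 154, 76, 9, 17, 25, 20, 20, 18, 18, 19, 18, 20]
268 [141, 143, 155, 76, 7, 16, 26, 23, 22, 20, 19, 20, 20, 18]
```

```bash
python3 - <<'E'
from h import *
np.set_printoptions(precision=4,suppress=True)
s=np.load('s1.npy',allow_pickle=True).item()
im=cv2.imread('pics/w1.png').astype(float)
print(im.mean(2)[148:160,[248,256,266]].astype(int).T)
h=np.radians(101.88);d=np.array([np.cos(h),np.sin(h)]);n=np.array([-d[1],d[0]])
m=np.array([.5139,-.1199])
for v in (151.3,153.7):
    p=at_z('wrist',(256.5,v),.04,s)[:2]; q=m+d*((p-m)@d); print(v,'end',q,'O',q-.07*d)
O=m+d*((p-m)@d)-.07*d
# project features: ledge x-28, flange etc; handle
for z in (.16,.18,.2,.22,.24,.26): print(z,proj('wrist',[*O,z],s), proj('top',[*O,z]),proj('scene',[*O,z]))
E
```

```text
[[140 142 144 142 130 134 116 195 177 178 180 178]
 [143 143 145 143 128 130 122 199 182 180 178 177]
 [155 155 157 141 124 128 121 200 179 177 177 179]]
151.3 end [ 0.5048 -0.0766] O [ 0.5192 -0.1451]
153.7 end [ 0.5056 -0.0805] O [ 0.52  -0.149]
0.16 [256.9168 221.2774] [306.3412 178.4928] [232.241  194.1826]
0.18 [256.92   227.5903] [307.1294 177.4068] [232.09   188.5465]
0.2 [256.9236 234.6536] [307.9406 176.2891] [231.9368 182.7954]
0.22 [256.9276 242.6071] [308.7758 175.1382] [231.7814 176.9263]
0.24 [256.9322 251.627 ] [309.6362 173.9526] [231.6238 170.9362]
0.26 [256.9374 261.9382] [310.5229 172.7309] [231.4639 164.8218]
```

Call:
{"fn": "servo_tool", "kwargs": {
  "deltas": [
    [[0.037,0.026,0.005],-0.132],
    [[0.074,0.052,0.01],-0.264],
    [[0.111,0.079,0.015],-0.396],
    [[0.148,0.105,0.02],-0.528],
    [[0.185,0.131,0.025],-0.66]
  ]
}}

```text
clock: 3.8
position: [0.602, 0.1174, 0.3044]
orientation: [1.091, 2.946, -0.0]
ft_force: [0.3, -0.7, 0.5]
opening: 0.997
grasp_force: 0.0
```

Call:
{"fn": "servo_tool", "kwargs": {
  "deltas": [
    [[0.013,0.043,0.005],-0.132],
    [[0.026,0.087,0.01],-0.264],
    [[0.039,0.13,0.015],-0.396],
    [[0.065,0.217,0.025],-0.66],
    [[0.065,0.217,0.025],-0.66]
  ]
}}

```text
clock: 4.42
position: [0.6949, 0.3251, 0.2786]
orientation: [-0.076, -3.14, 0.0]
ft_force: [-1.0, -1.6, 0.1]
opening: 1.0
grasp_force: 0.0
```

Call:
{"fn": "servo_tool", "kwargs": {
  "deltas": [
    [[0,0,0],0],
    [[0,0,0],0],
    [[0,0,0],0],
    [[0,0,0],0],
    [[0,0,0],0]
  ]
}}

```text
clock: 5.05
position: [0.6944, 0.322, 0.2799]
orientation: [0.085, 3.14, 0.0]
ft_force: [-1.0, 1.0, 0.2]
opening: 0.996
grasp_force: 0.0
```

```bash
python3 - <<'E'
from h import *
np.set_printoptions(precision=4,suppress=True)
s=r.state(); print(s['clock'],s['position'],s['orientation'])
np.save('s2.npy',s,allow_pickle=True)
im=save('wrist','w2'); 
m=imaging.outline_of('wrist','pin'); ov=im.copy()
for x in m[:3]: print(x['p'],x['extent'])
np.save('m2.npy',m[0]['mask'])
c,_=cv2.findContours(m[0]['mask'].astype(np.uint8),0,1); cv2.drawContours(ov,c,-1,(255,0,0),1)
cv2.imwrite('pics/w2b.png',cv2.resize(ov[:,:,::-1],(800,600),interpolation=cv2.INTER_CUBIC))
for t in ['pin','pin_tail','pin_nose']:
    print(t,[(round(x['p'],2),np.round(x['xy'],1),at_z('wrist',x['xy'],0,s)) for x in imaging.spot_point('wrist',t)[:3]])
E
```

```text
5.05 [0.6944 0.322  0.2799] [0.0855 3.1402 0.0002]
0.69 [239.7, 52.4, 277.9, 165.3]
pin [(0.68, array([257.6, 114.2]), array([0.6178, 0.3261, 0.    ])), (0.4, array([144.6, 110.9]), array([0.6017, 0.149 , 0.    ])), (0.32, array([126.5,   3.4]), array([0.4471, 0.1438, 0.    ]))]
pin_tail [(0.9, array([258.3, 163.6]), array([0.6959, 0.323 , 0.    ]))]
pin_nose [(0.78, array([258.2,  54.3]), array([0.5311, 0.3317, 0.    ]))]
```

View pics/w2b.png

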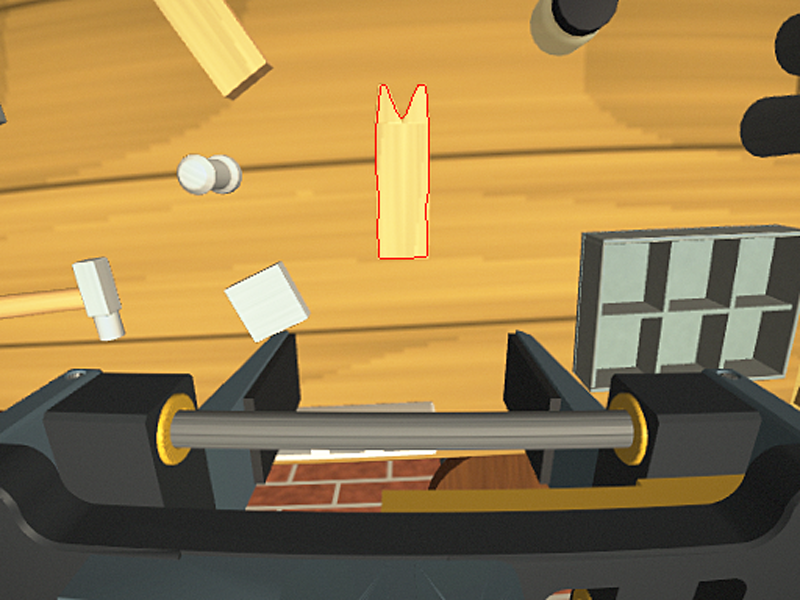

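The notched pin (outlined in red) points straight up in the picture. Its nose is at (403,85) and its tail at (403,257), nearly parallel to the tool's x. I'll fit its axis from the mask.

```bash
python3 - <<'E'
from h import *
np.set_printoptions(precision=4,suppress=True)
s=np.load('s2.npy',allow_pickle=True).item(); m=np.load('m2.npy')
ctr=[]
for v in range(85,160,3):
    u=np.where(m[v])[0]; l=at_z('wrist',(u[0]-.5,v),.022,s)[:2];rr=at_z('wrist',(u[-1]+.5,v),.022,s)[:2]
    ctr.append([*(l+rr)/2,np.linalg.norm(l-rr)])
ctr=np.array(ctr);print('w',ctr[::4,2])
f=cv2.fitLine(ctr[:,:2].astype(np.float32),cv2.DIST_HUBER,0,.01,.01).ravel();print('heading',np.degrees(np.arctan2(f[1],f[0])),f[2:])
v=np.where(m[:,258])[0]; tz=at_z('wrist',(258,v[-1]+.5),.022,s),at_z('wrist',(258,v[-1]+.5),0,s)
ns=np.where(m)[0].min(); print('tail if top/bottom',tz,'nose top',at_z('wrist',(258,ns-.5),.022,s),at_z('wrist',(258,ns-.5),0.0,s))
print('tool heading',2*np.degrees(np.arctan2(s['orientation'][1],s['orientation'][0])))
E
```

```text
w [0.0506 0.0511 0.0516 0.0507 0.0467 0.0503 0.0494]
heading -3.046215 [0.6226 0.325 ]
tail if top/bottom (array([0.6947, 0.3225, 0.022 ]), array([ 0.6991,  0.3224, -0.    ])) nose top [0.5341 0.3311 0.022 ] [0.53   0.3314 0.    ]
tool heading 176.88241761196932
```

Call:
{"fn": "servo_tool", "kwargs": {
  "deltas": [
    [[0.04,0,0.04],0],
    [[0.08,-0.001,0.08],0],
    [[0.108,-0.001,0.13],0],
    [[0.108,-0.001,0.18],0],
    [[0.108,-0.001,0.2],0]
  ]
}}

```text
clock: 5.92
position: [0.5852, 0.3268, 0.0772]
orientation: [-0.084, -3.138, 0.002]
ft_force: [-0.2, -0.0, 0.5]
opening: 1.001
grasp_force: 0.0
```

Call:
{"fn": "servo_tool", "kwargs": {
  "deltas": [
    [[0,0,0.02],0],
    [[0,0,0.04],0],
    [[0,0,0.055],0],
    [[0,0,0.063],0],
    [[0,0,0.065],0]
  ]
}}

```text
clock: 6.55
position: [0.5866, 0.3272, 0.0143]
orientation: [-0.085, -3.14, 0.0]
ft_force: [-0.7, -0.3, 0.6]
opening: 1.0
grasp_force: 0.0
```

Call:
{"fn": "servo_tool", "kwargs": {
  "deltas": [
    [[0,0,0.001],0],
    [[0,0,0.001],0],
    [[0,0,0.001],0],
    [[0,0,0.001],0],
    [[0,0,0.001],0]
  ],
  "grip": 0.04,
  "grip_force": 35
}}

```text
clock: 7.18
position: [0.5866, 0.3273, 0.0137]
orientation: [0.085, 3.14, 0.0]
ft_force: [-1.2, -0.0, 2.0]
opening: 0.544
grasp_force: 34.9
```

Call:
{"fn": "servo_tool", "kwargs": {
  "deltas": [
    [[0,0,-0.02],0],
    [[0,0,-0.05],0],
    [[0,0,-0.09],0],
    [[0,0,-0.125],0],
    [[0,0,-0.14],0]
  ]
}}

```text
clock: 7.8
position: [0.5873, 0.3277, 0.1567]
orientation: [0.084, 3.138, 0.002]
ft_force: [0.1, 0.9, -1.2]
opening: 0.547
grasp_force: 34.9
```

Call:
{"fn": "servo_tool", "kwargs": {
  "deltas": [
    [[0.008,-0.033,0],0.131],
    [[0.016,-0.067,0],0.262],
    [[0.024,-0.1,0],0.393],
    [[0.032,-0.134,0],0.524],
    [[0.04,-0.167,0],0.655]
  ]
}}

```text
clock: 8.43
position: [0.5368, 0.1615, 0.1533]
orientation: [-1.096, -2.944, 0.001]
ft_force: [0.4, -0.3, -2.4]
opening: 0.546
grasp_force: 34.9
```

Call:
{"fn": "servo_tool", "kwargs": {
  "deltas": [
    [[-0.014,-0.031,0],0.131],
    [[-0.028,-0.063,0],0.262],
    [[-0.042,-0.094,0],0.393],
    [[-0.056,-0.126,0],0.524],
    [[-0.07,-0.157,0],0.655]
  ]
}}

```text
clock: 9.05
position: [0.4877, -0.0031, 0.1534]
orientation: [-1.985, -2.435, 0.001]
ft_force: [0.5, 0.4, -0.9]
opening: 0.546
grasp_force: 34.9
```

Call:
{"fn": "servo_tool", "kwargs": {
  "deltas": [
    [[0,0,0.02],0],
    [[0,0,0.04],0],
    [[0,0,0.04],0],
    [[0,0,0.04],0],
    [[0,0,0.04],0]
  ]
}}

```text
clock: 9.68
position: [0.4889, -0.002, 0.1143]
orientation: [1.979, 2.439, 0.001]
ft_force: [-0.2, 0.6, -0.7]
opening: 0.546
grasp_force: 34.9
```

```bash
cat > rel.py <<'E'
from h import *
np.set_printoptions(precision=4,suppress=True)
H=np.radians(101.9);d=np.array([np.cos(H),np.sin(H)]);n=np.array([-d[1],d[0]]);O=np.array([.5202,-.1497])
def rel(s):
    p=s['position'][:2]-O; print('t',s['clock'],'clamp xy',p@d,p@n,'z',s['position'][2],'head',2*np.degrees(np.arctan2(s['orientation'][1],s['orientation'][0]))%360,'q6',s['qpos'][5],'f',s['ft_force'])
E
python3 - <<'E'
from rel import *
s=r.state(); rel(s); np.save('s3.npy',s,allow_pickle=True)
im=save('wrist','w3'); cv2.imwrite('pics/w3b.png',cv2.resize(im[:,:,::-1],(800,600),interpolation=cv2.INTER_CUBIC))
E
```

```text
t 9.675 clamp xy 0.15093874546335512 0.00013842195398991084 z 0.1142796277229273 head 101.875440848507 q6 -0.2590762215403177 f [-0.2352  0.5733 -0.7071]
```

View pics/w3b.png

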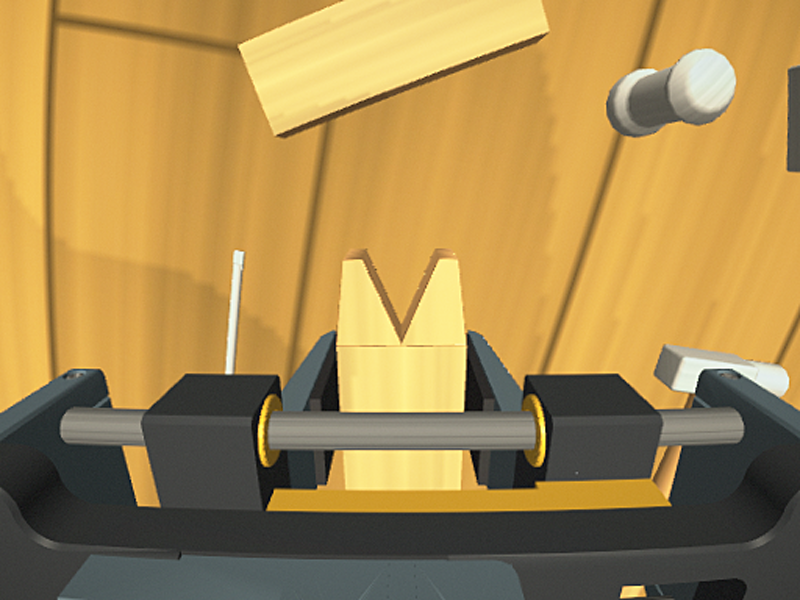

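Call:
{"fn": "servo_tool", "kwargs": {
  "deltas": [
    [[0,0,0.025],0],
    [[0,0,0.045],0],
    [[0,0,0.054],0],
    [[-0.01,0,0.054],0],
    [[-0.025,0,0.054],0]
  ]
}}

```text
clock: 10.35
position: [0.4944, -0.0273, 0.0603]
orientation: [1.979, 2.439, 0.001]
ft_force: [0.5, 0.3, -1.3]
opening: 0.552
grasp_force: 34.9
```

Call:
{"fn": "servo_tool", "kwargs": {
  "deltas": [
    [[-0.012,0,0],0],
    [[-0.024,0,0],0],
    [[-0.034,0,0],0],
    [[-0.037,0,0.002],0],
    [[-0.037,0,0.004],0]
  ]
}}

```text
clock: 10.98
position: [0.5012, -0.0629, 0.0553]
orientation: [-1.98, -2.439, 0.0]
ft_force: [-0.2, -0.1, -1.3]
opening: 0.541
grasp_force: 34.9
```

```bash
python3 - <<'E'
from rel import *
rel(r.state())
a=save('scene','s4');b=save('top','t4')
x=cv2.resize(a[140:290,160:310],(400,400),interpolation=cv2.INTER_CUBIC);y=cv2.resize(b[110:240,250:380],(400,400),interpolation=cv2.INTER_CUBIC)
cv2.imwrite('pics/st4.png',np.hstack([x,y])[:,:,::-1])
E
```

```text
t 10.975 clamp xy 0.08885295925140818 0.0007173184639503986 z 0.05534136791687958 head 101.84334590262847 q6 -0.37774264285831977 f [-0.1644 -0.0517 -1.3238]
```

View pics/st4.png

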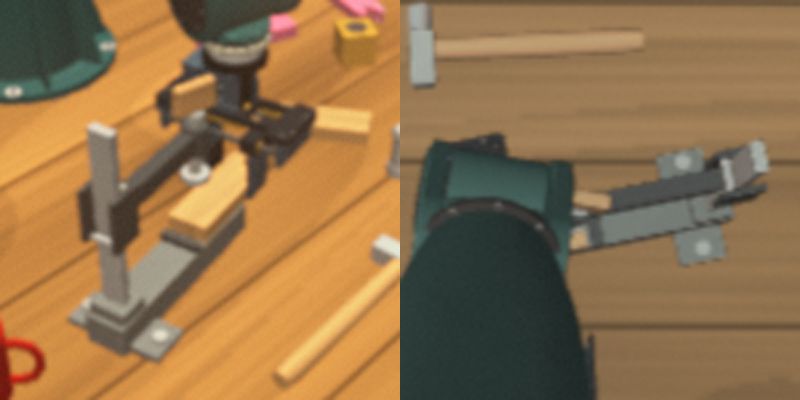

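The pin lies just over the bed, about 8 mm short of the ledge (ledge at left crop 185,240). Now I'll seat it and push against the ledge.

Call:
{"fn": "servo_tool", "kwargs": {
  "deltas": [
    [[0,0.0005,0.001],0],
    [[-0.002,0.0005,0.0015],0],
    [[-0.004,0.0005,0.0015],0],
    [[-0.005,0.0005,0.0015],0],
    [[-0.006,0.0005,0.0015],0]
  ]
}}

```text
clock: 11.7
position: [0.503, -0.0687, 0.0541]
orientation: [1.98, 2.439, 0.0]
ft_force: [-0.1, 0.8, -1.6]
opening: 0.543
grasp_force: 34.9
```

Call:
{"fn": "servo_tool", "kwargs": {
  "deltas": [
    [[-0.001,0,0.0005],0],
    [[-0.0015,0,0.0005],0],
    [[-0.002,0,0.0005],0],
    [[-0.0025,0,0.0005],0],
    [[-0.003,0,0.0005],0]
  ]
}}

```text
clock: 12.32
position: [0.5036, -0.0707, 0.0537]
orientation: [-1.98, -2.438, -0.001]
ft_force: [-0.9, 18.4, 8.4]
opening: 0.542
grasp_force: 34.9
```

Call:
{"fn": "servo_tool", "kwargs": {
  "deltas": [
    [[0.001,0,0],0],
    [[0.001,0,0],0],
    [[0.001,0,0],0],
    [[0.001,0,0],0],
    [[0.001,0,0],0]
  ]
}}

```text
clock: 12.95
position: [0.5036, -0.0705, 0.0537]
orientation: [1.98, 2.439, 0.001]
ft_force: [-0.1, 3.8, 5.2]
opening: 0.547
grasp_force: 34.9
```

Call:
{"fn": "servo_tool", "kwargs": {
  "deltas": [
    [[0,0,0],0],
    [[0,0,0],0],
    [[0,0,0],0],
    [[0,0,0],0],
    [[0,0,0],0]
  ],
  "grip": 0.07
}}

```text
clock: 13.58
position: [0.5034, -0.0705, 0.0535]
orientation: [-1.98, -2.439, 0.0]
ft_force: [1.0, -0.4, -0.2]
opening: 0.765
grasp_force: 0.0
```

Call:
{"fn": "servo_tool", "kwargs": {
  "deltas": [
    [[-0.004,0,0.003],0],
    [[-0.008,0,0.006],0],
    [[-0.011,0,0.007],0],
    [[-0.011,0,0.007],0],
    [[-0.011,0,0.007],0]
  ]
}}

```text
clock: 14.2
position: [0.5056, -0.0813, 0.0466]
orientation: [-1.98, -2.439, -0.0]
ft_force: [-0.4, -0.4, 0.0]
opening: 0.769
grasp_force: 0.0
```

Call:
{"fn": "servo_tool", "kwargs": {
  "deltas": [
    [[0,0,0],0],
    [[0,0,0],0],
    [[0,0,0],0],
    [[0,0,0],0],
    [[0,0,0],0]
  ],
  "grip": 0.045,
  "grip_force": 15
}}

```text
clock: 14.82
position: [0.5064, -0.0813, 0.0468]
orientation: [1.979, 2.438, 0.001]
ft_force: [6.0, 2.8, -1.7]
opening: 0.546
grasp_force: 15.0
```

```bash
python3 - <<'E'
from rel import *
s=r.state(); rel(s); print(s['opening']*91.2,s['moment'])
E
```

```text
t 14.825 clamp xy 0.06981204998955845 -0.0006195312600525193 z 0.046794270101241014 head 101.85279386170046 q6 -0.41188690160085 f [ 5.9767  2.7784 -1.7048]
49.8384096060225 [ 0.5455 -0.9484  0.0366]
```

Call:
{"fn": "servo_tool", "kwargs": {
  "deltas": [
    [[0,0.0007,0],0],
    [[0,0.0007,0],0],
    [[0,0.0007,0],0],
    [[0,0.0007,0],0],
    [[0,0.0007,0],0]
  ]
}}

```text
clock: 15.45
position: [0.5065, -0.0812, 0.0467]
orientation: [1.98, 2.439, 0.0]
ft_force: [1.8, 1.5, 4.5]
opening: 0.548
grasp_force: 15.0
```

Call:
{"fn": "servo_tool", "kwargs": {
  "deltas": [
    [[0,0,0],0],
    [[0,0,0],0],
    [[0,0,0],0],
    [[0,0,0],0],
    [[0.003,0,-0.003],0]
  ],
  "grip": 0.08
}}

```text
clock: 16.08
position: [0.5055, -0.0782, 0.0495]
orientation: [-1.98, -2.438, 0.0]
ft_force: [-0.3, -0.1, -0.0]
opening: 0.876
grasp_force: 0.0
```

Call:
{"fn": "servo_tool", "kwargs": {
  "deltas": [
    [[0.01,0,-0.03],0],
    [[0.02,0,-0.085],0],
    [[0.02,0,-0.145],0],
    [[0.02,0,-0.2],0],
    [[0.02,0,-0.25],0]
  ]
}}

```text
clock: 16.7
position: [0.5013, -0.0584, 0.302]
orientation: [1.979, 2.438, 0.001]
ft_force: [0.6, -0.4, -0.7]
opening: 0.88
grasp_force: 0.0
```

```bash
python3 - <<'E'
from rel import *
s=r.state(); rel(s); np.save('s5.npy',s,allow_pickle=True)
im=save('wrist','w5'); cv2.imwrite('pics/w5b.png',cv2.resize(im[100:330,140:380,::-1],None,fx=2.5,fy=2.5,interpolation=cv2.INTER_CUBIC))
for t in ['pin','pin_tail','pin_nose','handle_grip','spindle']:
    print(t,[(round(x['p'],2),np.round(x['xy'],1),at_z('wrist',x['xy'],.04,s)) for x in imaging.spot_point('wrist',t)[:2]])
P=lambda x,y,z: proj('wrist',[*(O+x*d+(y-.0007)*n),z],s)
print('exp nose',P(.133,0,.04),P(.133,.0,.062),'pincorner',P(.133,.025,.062),P(.133,-.025,.062),'tail',P(-.027,0,.062))
for z in (.2,.21,.22,.23): print(z,P(0,0,z))
E
```

```text
t 16.7 clamp xy 0.0932197967531398 -0.0003626231382551368 z 0.30198371824499737 head 101.86742019882904 q6 -0.369292076199431 f [ 0.6298 -0.3871 -0.7086]
pin [(0.96, array([254.9, 190.2]), array([ 0.5069, -0.1013,  0.04  ]))]
pin_tail [(0.94, array([258.8, 235.5]), array([ 0.5298, -0.1786,  0.04  ]))]
pin_nose [(0.84, array([259.2, 137.6]), array([ 0.4963, -0.0179,  0.04  ])), (0.45, array([188.9, 158.4]), array([ 0.3952, -0.0717,  0.04  ]))]
handle_grip [(0.66, array([258.9, 286.9]), array([ 0.5515, -0.2798,  0.04  ])), (0.66, array([251.7,  22.5]), array([0.4529, 0.1363, 0.04  ]))]
spindle [(0.6, array([256.5, 240.3]), array([ 0.5278, -0.1883,  0.04  ]))]
exp nose [257.1865 138.2145] [257.2187 139.7176] pincorner [240.0073 139.743 ] [274.4282 139.7204] tail [257.2348 239.6319]
0.2 [257.5131 274.0015]
0.21 [257.5429 279.293 ]
0.22 [257.5746 284.9275]
0.23 [257.6083 290.9382]
```

View pics/w5b.png

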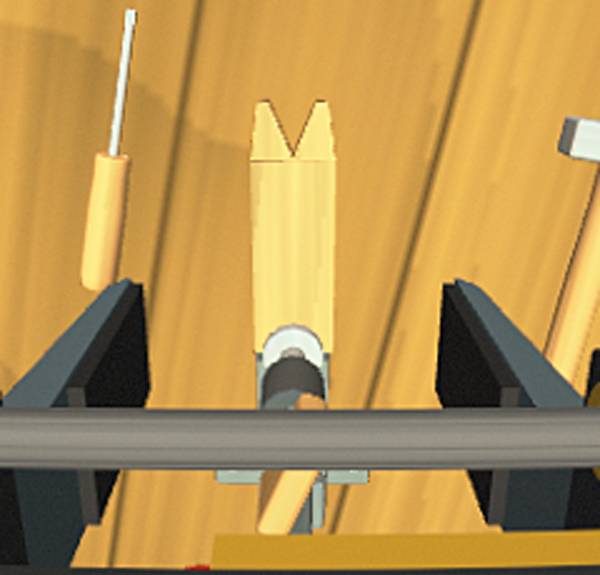

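Pin is on the bed, straight and centred, with the nose at (293,100) in the crop and the tail by the ledge. Now I'll push the jaw with shut fingers.

Call:
{"fn": "servo_tool", "kwargs": {
  "deltas": [
    [[-0.04,0,0],0],
    [[-0.09,0,0],0],
    [[-0.14,0,0],0],
    [[-0.175,0,0],0],
    [[-0.183,0.0004,0],0]
  ],
  "grip": 0.0,
  "grip_force": 20
}}

```text
clock: 17.62
position: [0.5392, -0.239, 0.2977]
orientation: [-1.981, -2.435, 0.001]
ft_force: [0.2, 0.5, -0.4]
opening: 0.364
grasp_force: 0.0
```

Call:
{"fn": "servo_tool", "kwargs": {
  "deltas": [
    [[0,0,0.02],0],
    [[0,0,0.045],0],
    [[0,0,0.065],0],
    [[0,0,0.08],0],
    [[0,0,0.09],0]
  ]
}}

```text
clock: 18.25
position: [0.5395, -0.2372, 0.2085]
orientation: [-1.979, -2.439, 0.0]
ft_force: [0.4, -0.3, -0.3]
opening: 0.004
grasp_force: 0.0
```

Call:
{"fn": "servo_tool", "kwargs": {
  "deltas": [
    [[0,0,0.005],0],
    [[0,0,0.01],0],
    [[0,0,0.015],0],
    [[0,0,0.02],0],
    [[0,0,0.025],0]
  ]
}}

```text
clock: 18.88
position: [0.5398, -0.2378, 0.1845]
orientation: [1.98, 2.439, 0.0]
ft_force: [-0.1, 0.3, 2.7]
opening: 0.004
grasp_force: 1.2
```

```bash
python3 -c "
from rel import *
s=r.state(); rel(s); print(s['opening'])"
```

```text
t 18.875 clamp xy -0.09021252863228443 -0.001033531461567296 z 0.18452188890610782 head 101.85825187948261 q6 -0.6613481097102077 f [-0.0821  0.262   2.6727]
0.004161857870744213
```

Call:
{"fn": "servo_tool", "kwargs": {
  "deltas": [
    [[0,0,0.006],0],
    [[0,0,0.012],0],
    [[0,0,0.018],0],
    [[0,0,0.023],0],
    [[0,0,0.028],0]
  ]
}}

```text
clock: 19.5
position: [0.5397, -0.2377, 0.1563]
orientation: [1.98, 2.439, 0.0]
ft_force: [0.4, -0.3, 1.7]
opening: 0.004
grasp_force: 1.2
```

Call:
{"fn": "servo_tool", "kwargs": {
  "deltas": [
    [[0,0,0.002],0],
    [[0,0,0.004],0],
    [[0,0,0.006],0],
    [[0,0,0.008],0],
    [[0,0,0.01],0]
  ]
}}

```text
clock: 20.12
position: [0.5396, -0.2377, 0.1464]
orientation: [1.98, 2.439, -0.0]
ft_force: [-0.4, 0.1, 1.9]
opening: 0.003
grasp_force: 1.2
```

Call:
{"fn": "servo_tool", "kwargs": {
  "deltas": [
    [[0,0,0.001],0],
    [[0,0,0.002],0],
    [[0,0,0.003],0],
    [[0,0,0.004],0],
    [[0,0,0.005],0]
  ]
}}

```text
clock: 20.75
position: [0.5399, -0.2379, 0.1422]
orientation: [1.98, 2.439, -0.0]
ft_force: [-3.4, -1.5, 13.4]
opening: 0.008
grasp_force: 6.9
```

Call:
{"fn": "servo_tool", "kwargs": {
  "deltas": [
    [[0,0,0.001],0],
    [[0,0,0.0015],0],
    [[0,0,0.002],0],
    [[0,0,0.0025],0],
    [[0,0,0.0025],0]
  ]
}}

```text
clock: 21.38
position: [0.5403, -0.2383, 0.1402]
orientation: [1.979, 2.438, 0.0]
ft_force: [-2.7, -2.5, 14.9]
opening: 0.006
grasp_force: 7.7
```

Call:
{"fn": "servo_tool", "kwargs": {
  "deltas": [
    [[0,0,0.0005],0],
    [[0,0,0.001],0],
    [[0,0,0.0015],0],
    [[0,0,0.0015],0],
    [[0,0,0.0015],0]
  ]
}}

```text
clock: 22.0
position: [0.5405, -0.2385, 0.1389]
orientation: [1.978, 2.437, -0.0]
ft_force: [-2.3, -3.9, 15.8]
opening: 0.002
grasp_force: 8.1
```

Call:
{"fn": "servo_tool", "kwargs": {
  "deltas": [
    [[0,0,0.0005],0],
    [[0,0,0.001],0],
    [[0,0,0.001],0],
    [[0,0,0.001],0],
    [[0,0,0.001],0]
  ]
}}

```text
clock: 22.62
position: [0.5406, -0.2387, 0.1381]
orientation: [1.978, 2.437, -0.0]
ft_force: [-3.8, -4.9, 19.0]
opening: 0.006
grasp_force: 9.6
```

Call:
{"fn": "servo_tool", "kwargs": {
  "deltas": [
    [[0,0,-0.005],0],
    [[0,0,-0.05],0],
    [[0,0,-0.11],0],
    [[0,0,-0.165],0],
    [[0.02,0,-0.18],0]
  ]
}}

```text
clock: 23.25
position: [0.5364, -0.2186, 0.3199]
orientation: [1.979, 2.435, 0.002]
ft_force: [0.6, 0.4, 0.2]
opening: 0.004
grasp_force: 0.0
```

Call:
{"fn": "servo_tool", "kwargs": {
  "deltas": [
    [[0.03,0,0],0],
    [[0.04,0,0],0],
    [[0.04,0,0],0],
    [[0.04,0,0],0],
    [[0.04,0,0],0]
  ],
  "grip": 0.05
}}

```text
clock: 23.88
position: [0.5273, -0.1794, 0.3162]
orientation: [-1.98, -2.438, 0.0]
ft_force: [0.0, -0.1, -0.1]
opening: 0.52
grasp_force: 0.0
```

```bash
python3 - <<'E'
from rel import *
s=r.state(); rel(s); np.save('s6.npy',s,allow_pickle=True)
im=save('wrist','w6'); cv2.imwrite('pics/w6b.png',cv2.resize(im[:,:,::-1],(800,600),interpolation=cv2.INTER_CUBIC))
for t in ['handle_grip','spindle','jaw_push']:
    print(t,[(round(x['p'],2),np.round(x['xy'],1),at_z('wrist',x['xy'],.17,s)) for x in imaging.spot_point('wrist',t)[:2]])
P=lambda x,y,z: proj('wrist',[*(O+x*d+(y-.0007)*n),z],s)
for z in (.062,.15,.17,.188): print(z,P(0,0,z))
m=imaging.outline_of('wrist','handle_grip')
for x in m[:2]: print(x['p'],x['extent'],cv2.minAreaRect(np.argwhere(x['mask'])[:,::-1].astype(np.float32)))
E
```

```text
t 23.875 clamp xy -0.03056142331787061 -0.0008629859322758945 z 0.3162176352796445 head 101.83022517955976 q6 -0.5762443348296272 f [ 0.0123 -0.1298 -0.0508]
handle_grip [(0.59, array([257. , 159.8]), array([ 0.5215, -0.1531,  0.17  ]))]
spindle [(0.75, array([254.7, 141. ]), array([ 0.5146, -0.1329,  0.17  ]))]
jaw_push [(0.67, array([257.2, 220.6]), array([ 0.537 , -0.2258,  0.17  ])), (0.57, array([372.9, 148.1]), array([ 0.6473, -0.1125,  0.17  ]))]
0.062 [257.1016 144.9896]
0.15 [257.127  153.9657]
0.17 [257.1347 156.693 ]
0.188 [257.1425 159.4556]
0.98 [244.0, 137.9, 269.9, 184.7] ((254.4922637939453, 159.9200897216797), (19.67205238342285, 51.04682159423828), 21.037511825561523)
```

View pics/w6b.png

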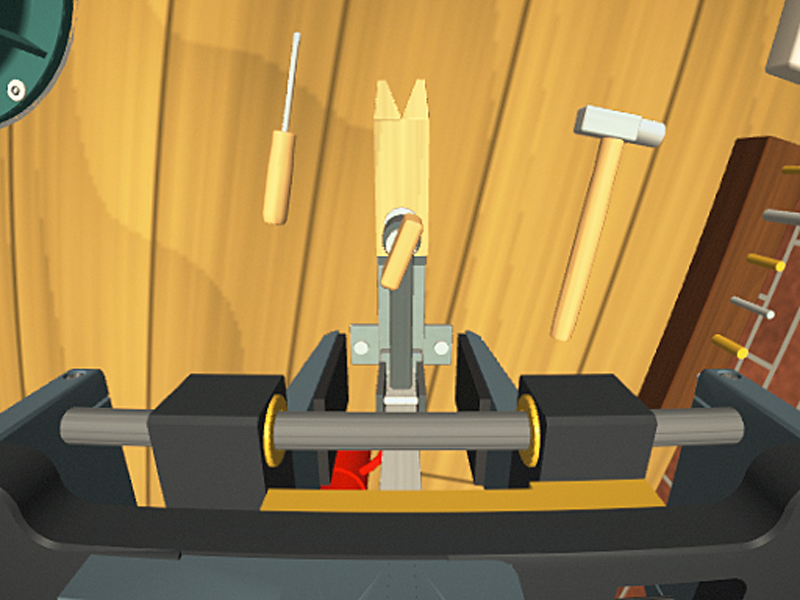

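The pin is clamped under the pad, and the wing handle is clear at (403,253). It's turned about 20° clockwise from the tool's x. I'll go down onto it.

Call:
{"fn": "servo_tool", "kwargs": {
  "deltas": [
    [[0.01,0,0.02],0.15],
    [[0.02,0,0.05],0.3],
    [[0.028,0,0.08],0.35],
    [[0.028,0,0.095],0.35],
    [[0.028,0,0.1],0.35]
  ]
}}

```text
clock: 24.75
position: [0.5216, -0.1517, 0.2162]
orientation: [-2.373, -2.058, 0.0]
ft_force: [0.2, 0.3, 0.0]
opening: 0.547
grasp_force: 0.0
```

Call:
{"fn": "servo_tool", "kwargs": {
  "deltas": [
    [[0,0,0.015],0],
    [[0,0,0.03],0],
    [[0,0,0.042],0],
    [[0,0,0.048],0],
    [[0,0,0.05],0]
  ]
}}

```text
clock: 25.38
position: [0.5215, -0.1515, 0.1662]
orientation: [-2.374, -2.057, 0.0]
ft_force: [-0.5, -0.8, 0.4]
opening: 0.547
grasp_force: 0.0
```

Call:
{"fn": "servo_tool", "kwargs": {
  "deltas": [
    [[0,0,0],0],
    [[0,0,0],0],
    [[0,0,0],0],
    [[0,0,0],0],
    [[0,0,0],0]
  ],
  "grip": 0.005,
  "grip_force": 30
}}

```text
clock: 26.0
position: [0.5213, -0.1515, 0.1667]
orientation: [-2.374, -2.057, 0.001]
ft_force: [-1.3, -0.1, 4.2]
opening: 0.15
grasp_force: 29.9
```

```bash
python3 -c "
from rel import *
s=r.state(); rel(s); print(s['opening']*91.2,s['moment'],s['qpos'])"
```

```text
t 26.0 clamp xy -0.002026822877751576 -0.000736198132028389 z 0.1666631761767555 head 81.8083437006473 q6 -0.18259178594978928 f [-1.3214 -0.1201  4.1673]
13.652537012730326 [-0.0562  0.809  -0.1109] [-0.3257  0.2162  2.08   -0.0002  0.8459 -0.1826]
```

Call:
{"fn": "servo_tool", "kwargs": {
  "deltas": [
    [[0,0,0.0002],0.15],
    [[0,0,0.0004],0.3],
    [[0,0,0.0006],0.45],
    [[0,0,0.0008],0.6],
    [[0,0,0.001],0.75]
  ]
}}

```text
clock: 26.62
position: [0.5215, -0.1517, 0.1663]
orientation: [2.965, 1.038, -0.001]
ft_force: [-4.5, -0.3, 14.4]
opening: 0.156
grasp_force: 30.4
```

Call:
{"fn": "servo_tool", "kwargs": {
  "deltas": [
    [[0,0,0.0002],0.15],
    [[0,0,0.0004],0.3],
    [[0,0,0.0006],0.45],
    [[0,0,0.0008],0.6],
    [[0,0,0.001],0.75]
  ]
}}

```text
clock: 27.25
position: [0.5224, -0.152, 0.1658]
orientation: [3.139, -0.121, 0.003]
ft_force: [-2.7, -2.4, 16.6]
opening: 0.164
grasp_force: 30.2
```

```bash
python3 -c "
from rel import *
s=r.state(); rel(s); print(s['opening']*91.2,s['moment'],s['grasp_force'])"
```

```text
t 27.25 clamp xy -0.0026700410412309355 -0.001722398718966078 z 0.16582602984396874 head 355.59035253480084 q6 1.3220346284968583 f [-2.6986 -2.3676 16.6135]
14.978987937683195 [0.479  1.0368 0.2319] 30.190028473734856
```

Call:
{"fn": "servo_tool", "kwargs": {
  "deltas": [
    [[0,0,-0.0005],0.15],
    [[0,0,-0.001],0.3],
    [[0,0,-0.0015],0.45],
    [[0,0,-0.0018],0.6],
    [[0,0,-0.0018],0.75]
  ]
}}

```text
clock: 27.88
position: [0.522, -0.1522, 0.1662]
orientation: [2.876, -1.262, 0.003]
ft_force: [2.3, -10.0, -7.3]
opening: 0.158
grasp_force: 29.9
```

Call:
{"fn": "servo_tool", "kwargs": {
  "deltas": [
    [[0,0,0],0.15],
    [[0,0,0],0.3],
    [[0,0,0],0.45],
    [[0,0,0],0.6],
    [[0,0,0],0.75]
  ]
}}

```text
clock: 28.5
position: [0.5215, -0.1524, 0.1662]
orientation: [2.214, -2.227, 0.002]
ft_force: [-1.6, -12.6, -2.8]
opening: 0.151
grasp_force: 30.0
```

```bash
python3 -c "
from rel import *
s=r.state(); rel(s); print(s['opening']*91.2,s['moment'],s['grasp_force'])"
```

```text
t 28.5 clamp xy -0.0029526279082659587 -0.0007037615525249646 z 0.16624904592401088 head 269.672120614079 q6 2.822020818126091 f [ -1.6075 -12.5561  -2.8027]
13.766113966418175 [-1.4615  0.6458  0.2199] 30.000659991055727
```

Call:
{"fn": "servo_tool", "kwargs": {
  "deltas": [
    [[0,0,0],0],
    [[0,0,0],0],
    [[0,0,0],0],
    [[0,0,0],0],
    [[0,0,0],0]
  ],
  "grip": 0.085
}}

```text
clock: 29.12
position: [0.5215, -0.1515, 0.1663]
orientation: [-2.22, 2.223, 0.0]
ft_force: [-0.6, -0.1, 0.7]
opening: 0.672
grasp_force: 0.0
```

Call:
{"fn": "servo_tool", "kwargs": {
  "deltas": [
    [[0,0,-0.02],0],
    [[0,0,-0.04],-0.16],
    [[0,0,-0.04],-0.32],
    [[0,0,-0.04],-0.48],
    [[0,0,-0.04],-0.64]
  ]
}}

```text
clock: 29.75
position: [0.5215, -0.1515, 0.2064]
orientation: [-2.81, 1.404, -0.0]
ft_force: [0.1, -0.1, 0.1]
opening: 0.932
grasp_force: 0.0
```

```bash
python3 - <<'E'
from rel import *
s=r.state(); rel(s)
im=save('wrist','w7')
m=imaging.outline_of('wrist','handle_grip')
for x in m[:2]: print(x['p'],x['extent'],cv2.minAreaRect(np.argwhere(x['mask'])[:,::-1].astype(np.float32)))
E
```

```text
t 29.75 clamp xy -0.0020316330184969368 -0.0009160727060238758 z 0.20642520285377924 head 306.90429098074947 q6 2.1718544800816026 f [ 0.143  -0.1325  0.0801]
0.67 [233.1, 184.3, 286.2, 255.4] ((254.3025665283203, 218.5654296875), (35.051212310791016, 75.236083984375), 37.97160339355469)
0.49 [200.8, 154.0, 260.7, 267.1] ((237.3499755859375, 212.95001220703125), (39.844696044921875, 116.68804931640625), 18.434947967529297)
```

Call:
{"fn": "servo_tool", "kwargs": {
  "deltas": [
    [[0,0,0],-0.167],
    [[0,0,0],-0.334],
    [[0,0,0],-0.5],
    [[0,0,0],-0.667],
    [[0,0,0],-0.834]
  ]
}}

```text
clock: 30.48
position: [0.5215, -0.1515, 0.2063]
orientation: [-3.138, 0.152, 0.0]
ft_force: [-0.3, -0.3, 1.2]
opening: 0.933
grasp_force: 0.0
```

Call:
{"fn": "servo_tool", "kwargs": {
  "deltas": [
    [[0,0,0],-0.167],
    [[0,0,0],-0.334],
    [[0,0,0],-0.5],
    [[0,0,0],-0.667],
    [[0,0,0],-0.834]
  ]
}}

```text
clock: 31.1
position: [0.5215, -0.1515, 0.2063]
orientation: [-2.931, -1.132, 0.0]
ft_force: [0.4, -0.3, -0.7]
opening: 0.933
grasp_force: 0.0
```

Call:
{"fn": "servo_tool", "kwargs": {
  "deltas": [
    [[0,0,0],-0.167],
    [[0,0,0],-0.334],
    [[0,0,0],-0.5],
    [[0,0,0],-0.667],
    [[0,0,0],-0.834]
  ]
}}

```text
clock: 31.72
position: [0.5215, -0.1515, 0.2063]
orientation: [-2.221, -2.222, 0.0]
ft_force: [-0.6, -0.2, 0.3]
opening: 0.929
grasp_force: 0.0
```

Call:
{"fn": "servo_tool", "kwargs": {
  "deltas": [
    [[0,0,0.01],0],
    [[0,0,0.025],0],
    [[0,0,0.035],0],
    [[0,0,0.04],0],
    [[0,0,0.04],0]
  ]
}}

```text
clock: 32.35
position: [0.5214, -0.1515, 0.1659]
orientation: [-2.223, -2.219, 0.0]
ft_force: [-0.1, -0.1, -0.0]
opening: 0.931
grasp_force: 0.0
```

Call:
{"fn": "servo_tool", "kwargs": {
  "deltas": [
    [[0,0,0],0],
    [[0,0,0],0],
    [[0,0,0],0],
    [[0,0,0],0],
    [[0,0,0],0]
  ],
  "grip": 0.005,
  "grip_force": 30
}}

```text
clock: 32.98
position: [0.5215, -0.1515, 0.1664]
orientation: [2.223, 2.22, 0.0]
ft_force: [0.0, 0.5, -0.7]
opening: 0.415
grasp_force: 0.0
```

Call:
{"fn": "servo_tool", "kwargs": {
  "deltas": [
    [[0,0,0],0],
    [[0,0,0],0],
    [[0,0,0],0],
    [[0,0,0],0.1],
    [[0,0,0],0.2]
  ]
}}

```text
clock: 33.6
position: [0.5214, -0.1515, 0.1663]
orientation: [-2.436, -1.984, 0.001]
ft_force: [1.6, -1.5, -0.0]
opening: 0.15
grasp_force: 30.0
```

```bash
python3 -c "
from rel import *
s=r.state(); rel(s); print(s['opening']*91.2,s['moment'],s['grasp_force'])"
```

```text
t 33.6 clamp xy -0.0020543882819862515 -0.0007935518168165231 z 0.16632714186853823 head 78.32840441963856 q6 -0.12164066953418047 f [ 1.6418 -1.5218 -0.037 ]
13.700651827430457 [-0.1736  0.5447  0.2286] 30.002739876508713
```

Call:
{"fn": "servo_tool", "kwargs": {
  "deltas": [
    [[0,0,0],0.15],
    [[0,0,0],0.3],
    [[0,0,0],0.45],
    [[0,0,0],0.6],
    [[0,0,0],0.75]
  ]
}}

```text
clock: 34.22
position: [0.5218, -0.1518, 0.1663]
orientation: [2.993, 0.951, 0.0]
ft_force: [4.9, -4.7, -4.2]
opening: 0.167
grasp_force: 30.1
```

Call:
{"fn": "servo_tool", "kwargs": {
  "deltas": [
    [[0,0,0],0.15],
    [[0,0,0],0.3],
    [[0,0,0],0.45],
    [[0,0,0],0.6],
    [[0,0,0],0.75]
  ]
}}

```text
clock: 34.85
position: [0.5222, -0.1524, 0.1665]
orientation: [3.133, -0.211, 0.003]
ft_force: [5.6, -10.2, -6.1]
opening: 0.171
grasp_force: 29.9
```

Call:
{"fn": "servo_tool", "kwargs": {
  "deltas": [
    [[0,0,0],0.1],
    [[0,0,0],0.2],
    [[0,0,0],0.3],
    [[0,0,0],0.4],
    [[0,0,0],0.5]
  ]
}}

```text
clock: 35.48
position: [0.5223, -0.1527, 0.1666]
orientation: [2.984, -0.978, 0.004]
ft_force: [2.8, -13.9, -5.8]
opening: 0.164
grasp_force: 29.9
```

```bash
python3 -c "
from rel import *
s=r.state(); rel(s); print(s['opening']*91.2,s['moment'],s['grasp_force'])"
```

```text
t 35.475 clamp xy -0.0033681957080422403 -0.0013997498169038922 z 0.16656089052037507 head 323.72595382410617 q6 1.8784112229377696 f [  2.7573 -13.8695  -5.7647]
14.953610756675204 [-1.445  -0.6142  0.2602] 29.87433560192585
```

Call:
{"fn": "servo_tool", "kwargs": {
  "deltas": [
    [[0,0,0],0],
    [[0,0,0],0],
    [[0,0,0],0],
    [[0,0,0],0],
    [[0,0,0],0]
  ],
  "grip": 0.085
}}

```text
clock: 36.1
position: [0.5215, -0.1514, 0.1664]
orientation: [-2.987, 0.973, 0.0]
ft_force: [0.3, -0.4, 0.0]
opening: 0.68
grasp_force: 0.0
```

Call:
{"fn": "servo_tool", "kwargs": {
  "deltas": [
    [[0,0,-0.02],0],
    [[0,0,-0.05],0],
    [[0,0,-0.09],-0.16],
    [[0,0,-0.13],-0.32],
    [[0,0,-0.15],-0.48]
  ]
}}

```text
clock: 36.72
position: [0.5221, -0.1516, 0.3187]
orientation: [3.133, -0.227, 0.004]
ft_force: [-0.9, 0.2, -0.2]
opening: 0.933
grasp_force: 0.0
```

Call:
{"fn": "servo_tool", "kwargs": {
  "deltas": [
    [[0,0,0],-0.16],
    [[0,0,0],-0.32],
    [[0,0,0],-0.48],
    [[0,0,0],-0.64],
    [[0,0,0],-0.8]
  ]
}}

```text
clock: 37.35
position: [0.5215, -0.1515, 0.3163]
orientation: [-2.975, -1.011, 0.0]
ft_force: [-0.3, -0.1, -0.7]
opening: 0.933
grasp_force: 0.0
```

Call:
{"fn": "servo_tool", "kwargs": {
  "deltas": [
    [[0,0,0],-0.16],
    [[0,0,0],-0.32],
    [[0,0,0],-0.48],
    [[0,0,0],-0.64],
    [[0,0,0],-0.8]
  ]
}}

```text
clock: 37.98
position: [0.5215, -0.1515, 0.3163]
orientation: [-2.346, -2.089, 0.0]
ft_force: [0.5, -1.1, 0.7]
opening: 0.934
grasp_force: 0.0
```

```bash
python3 - <<'E'
from rel import *
s=r.state(); rel(s)
im=save('wrist','w8'); sc=save('scene','s8')
x=cv2.resize(im[20:300,110:390],(400,400),interpolation=cv2.INTER_CUBIC);y=cv2.resize(sc[140:290,160:310],(400,400),interpolation=cv2.INTER_CUBIC)
cv2.imwrite('pics/w8b.png',np.hstack([x,y])[:,:,::-1])
m=imaging.outline_of('wrist','handle_grip')
for x in m[:1]: print(x['p'],x['extent'],cv2.minAreaRect(np.argwhere(x['mask'])[:,::-1].astype(np.float32)))
for t in ['pin_nose','pin_tail']:
  for x in imaging.spot_point('wrist',t)[:1]:
    p=at_z('wrist',x['xy'],.04,s)[:2]-O; print(t,x['p'],p@d,p@n)
P=lambda x,y,z: proj('wrist',[*(O+x*d+(y-.0007)*n),z],s)
print(P(.133,.025,.062),P(.133,-.025,.062))
E
```

```text
t 37.975 clamp xy -0.0020013723315378006 -0.0008747514239734576 z 0.3163324080533105 head 83.37349710292409 q6 -0.209962851419147 f [ 0.4879 -1.1149  0.7004]
0.57 [234.9, 171.3, 280.2, 207.3] ((258.2000427246094, 183.6000213623047), (49.19349670410156, 25.93838882446289), 26.56505012512207)
pin_nose 0.86 0.13368080737073357 -0.00014924900121496875
pin_tail 0.78 -0.028060216228277955 -0.0013827477079300082
[210.275  82.483] [243.217   70.5052]
```

View pics/w8b.png

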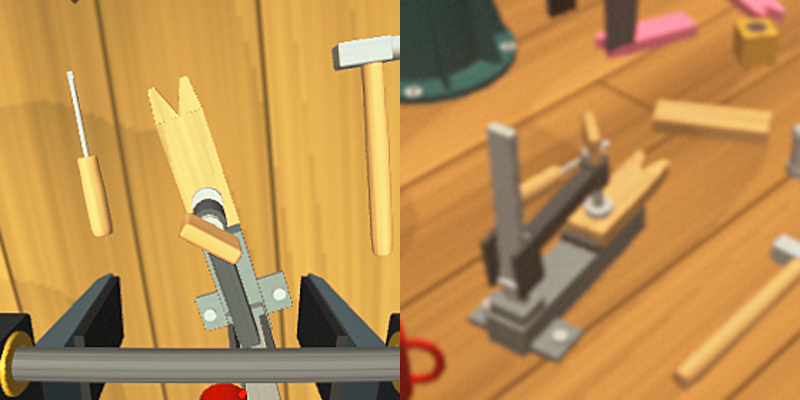

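The pin sits straight on the bed under the pad with its tail at the ledge. The arm is tilted nose-up, the handle has been turned about 5.2 rad, and nothing else has moved.

```bash
python3 -c "
from h import *
print(r.job_done())"
```

```text
the job is handed in; nothing more can be done
None
```

I handed the job in at about 38 s: the notched pin lies flat and centred on the bed with its tail at the ledge, the jaw is pushed down until it bound, and the wing handle is turned clockwise about 5.2 rad and let go. The clamp force itself wasn't measured, and no verdict came back.

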